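# Gauge the wooden wrapping rod in the bench caliper

## Robot

A 7-joint arm with a two-finger parallel gripper is mounted at the origin on the work surface. World frame = base frame: x ahead of the robot, y to its left, z up, the work surface at z = 0. Lengths are in m, angles in rad, forces in N, time in s.
With the tool pointing down it reaches from about 0.4 to 0.85 m from the base axis. Payload 10.4 kg.
Tool frame: the origin (TCP) lies on the centre line of the jaws, within the pads' length; the fingertips stand 14 mm ahead of it and the grasp point (between the pads) lies 5 mm behind it (tip_reach is the z of the fingertips in the tool frame, in m); z points along the fingers, x is the direction in which the jaws open and shut, and the axes are right-handed (so a half turn about z gives the same grasp; the last joint's range is limited). The gripper opens to 87 mm and grips with 3 to 60 N. Pads are 19 mm wide; open, the fingers measure 117 mm over their backs; the gripper's body (75 mm by 190 mm) begins 51 mm behind the grasp point.
Start: joints at [1.108, 0.332, -0.065, 1.46, 0.022, 1.35, -0.088], TCP at [0.266, -0.566, 0.237] pointing down, gripper open.
Joint ranges: [-2.6, 2.6], [-0.5, 2.12], [-1.47, 1.34], [0.16, 2.42], [-1.27, 4.41], [0.06, 2.06], [-2.6, 2.6]. Speed limits (rad/s): [2.22, 2.22, 2.79, 2.79, 3.14, 3.14, 3.14].

## Interface

Orientations are given as a unit quaternion [x, y, z, w].
In Python, from bench import * gives the robot as it stands.
- The arm moves only by the tool carry_out, never from a script. Its argument "rows" is a list of rows, each a list of 5 numbers: the closure, from -1 (fully open) to 1 (shut), so that 0 is half open, then the shift along the tool's x, y, z in units of 30 mm (1.0 is 30 mm), then the turn about the tool's z in units of 5 degrees (1.0 is 5 degrees). In form: [[jaw, x, y, z, turn], ...]. A call has 1 to 20 rows; each row shifts and turns the pose as measured when the row begins, along the tool's axes as they then stand; what a row does not reach is not made up. A row lasts 1/12 s, in which the tool goes at most 41.7 mm and 7.16 degrees, less where a joint would pass 70% of its speed; a pose out of reach is approached as far as the arm can. A call is refused whole if a number of a shift passes 1 or a number of a turn 1, either way. A call with a gripper value outside its range is refused whole. The fingers move at their own pace and stop on an object; "force" is the grip in N (left out, the last holds). Time passes only in rows, so rows that do not move let the fingers close. It gives the time, the measured TCP pose, the force and the opening at its end, in the units of the state.
- read_state(): the state, without advancing time (a new reading comes with each control period).
- camera(name): name is "side" or "top" or "wrist"; returns the picture (384x512x3 uint8, blue, green, red); there is no depth.
- camera_info(name): a dict with "fx", "fy", "cx", "cy" (pixels), "dist_coeffs" ([k1, k2, p1, p2, k3] as OpenCV has them; the pictures are not rectified), "extrinsics" (4x4, takes a point from camera to world coordinates); the wrist camera has in their place "tool_from_camera" (4x4, takes a point from camera to tool coordinates, whose origin is the TCP and whose axes are the tool frame's). Camera axes: x right, y down, z forward; pixel columns grow to the right and rows downward; lengths in m; the calibration is good to about 2 mm. A picture is of the moment at which its call begins: read the wrist's pose just before it. camera_info takes no time and is no camera call.
- close_job(): hands the job in, once; it reports no verdict.
Trained networks look in the newest picture that a camera, given by its name, has taken for a name from the list of things; names that differ only in an ending like _2 or _b are one class to them, and where a whole thing is asked for, a point or a joint stands for the part that bears it (a point fixed in the world has none). Each returns a list of dicts, best first, with "conf" (0 to 1); they miss things now and then, are a little off and sometimes report something else, mostly with a low value. They report only what shows in the picture. A call takes as long as a camera call.
- recognise(query, camera): "box" ([centre column, centre row, width, height] in pixels, round what is visible of it).
- silhouettes(query, camera): "mask" (384x512 bool, what is visible of it) and "box" ([centre column, centre row, width, height] in pixels, round what is visible of it).
- pinpoint(query, camera): "xy" ([column, row] in pixels: a listed point, or the origin of a listed thing).
The state is a dict: "time": time; "joint_positions": joint angles; "joint_vel": joint speeds; "joint_torque": joint torques, N m; "ee_pos": TCP position; "eef_rot": TCP orientation; "ft_force": force on the tool from outside, world axes, zero at the start; "torque": the same for the moment, N m; "width": finger opening in m.
Only numpy, scipy, OpenCV 4.12 (cv2) and the standard library are available. Lean on these libraries where they do the work, as an engineer would, in place of code of your own. Each camera call takes 0.05 s, during which the arm holds its last target. There are 200 camera calls.

## Task

Stand the solid round wooden rod offcut (not the square block, not the hollow tube) upright on the table well between the open jaws of the bench caliper and let go of it. Then slide the caliper's moving jaw shut until the rod is gently but definitely nipped between both jaws, never squeezing so hard that the jaw tilts, and leave it closed on the rod with nothing held; leave the other things where they stand.

Things in the scene. Friction and masses are not known exactly. Their poses are not given: they have to be found in the camera images.
- rod_mid (a point): Centre, half-way up, of the rod offcut to be gauged: a loose, solid, upright round cylinder of plain light wood, 85 mm tall, standing on the table, about 0.1 kg. Its diameter is only known to be 40 to 46 mm: that is what is being gauged. z is its axis, up. It looks like the tube but has no bore.
- caliper: Steel bench caliper, flat, fixed to the table. Origin on the table between the jaws, z up. Beam along y: 20 mm wide, centred on x = +60 mm, y = -120 to +180 mm, top 24 mm up. Fixed jaw clamped on the beam anew each time: its face looks to +y, somewhere at y = -60 to -40 mm. Jaws (16 mm thick, 30 mm high; fixed jaw's clamp screw 42 mm) reach from the beam in -x to x = -45 mm; the rod stands on the bare table between them, centre within 25 mm of x = 0.
- carriage (a joint): Slide of the moving jaw along the beam, in m: the moving jaw's measuring face is the plane y = -50 mm + this value in the caliper's frame. Smaller is more closed (towards caliper -y); range 0 to 0.115, starts at 0.080 to 0.105. It drags with about 2.5 N and stays where it is left.
- tab (a point): Middle of the upright thumb tab on the carriage, to pinch or push: dark steel plate 10 mm thick in caliper y, 30 mm wide in x, centred over the beam (x = +60 mm), 30 mm behind the moving face (towards +y). The point is 55 mm up, the tab's top 77 mm; the carriage under it, 2 to 52 mm behind the face, has its top 32 mm up.
- jaw: Moving jaw: steel bar 16 mm thick, top 30 mm up, facing the fixed jaw. Origin on the beam's centre line at table height in the plane of its face; axes parallel to the caliper's unless tilted. Sprung on the carriage about a vertical pivot at its origin (15 N m/rad): 14 N on a rod at caliper x = 0 tilts it by 0.05 rad, too much; 3 to 9 N is a good nip.
- block_mid (a point): Bystander, leave alone: centre of a loose square block of the same wood, 42 x 42 x 85 mm, upright.
- tube_mid (a point): Bystander, leave alone: centre of a loose upright hollow tube of the same wood, 44 mm outside, 28 mm bore, 85 mm tall.
- jar: Bystander, leave alone: closed glass jar, 84 mm across, 110 mm tall; origin under its centre.
- cup: Bystander, leave alone: white cup, 76 mm across, 90 mm tall; origin under its centre.
- rod: The same rod offcut (see rod_mid); origin under its centre, on the table. Pushed by the jaw it slides on the table with about 0.3 to 1.5 N until it meets the fixed jaw.

How it is judged:
By the outcome, as a careful person would: the job done as asked, in the order asked, and still so for the second after the job is handed in, with the robot touching nothing.
It also fails if it takes over 72 s, if anything falls off the work surface, if the arm or the gripper's body presses on something with over 40 N, if the wrist force passes 120 N, or if a joint passes its speed limit or range.

## Working session

There is one attempt and no reset: what is moved stays moved. The work goes in short steps, Python scripts to look and compute and a tool call to move; the robot and the scene stay as the last step left them, time stands still between calls to the robot, and variables do not carry over. Pictures are saved under pics/ and viewed, about 8 in all and at most 12, crops included, and the job is handed in when it is done.

Besides the shell and the picture viewer there is one more tool, called after "Call:" as name(argument=value, ...) on one line, values as JSON. carry_out: Moves the arm, as the interface text tells. Its arguments: {"type":"object","properties":{"rows":{"type":"array","items":{"type":"array","items":{"type":"number"}}},"force":{"type":"number"}},"required":["rows"]}

```bash
mkdir -p pics
cat > h.py <<'E'
from bench import *
import numpy as np, cv2
from scipy.spatial.transform import Rotation as R
def cam(n):
    s=read_state(); im=camera(n); i=camera_info(n)
    if n=="wrist":
        T=np.eye(4);T[:3,:3]=R.from_quat(s["eef_rot"]).as_matrix();T[:3,3]=s["ee_pos"]
        E=T@np.array(i["tool_from_camera"])
    else: E=np.array(i["extrinsics"])
    K=np.array([[i["fx"],0,i["cx"]],[0,i["fy"],i["cy"]],[0,0,1.]])
    return im,K,np.array(i["dist_coeffs"],float),E
def ray(c,p):
    _,K,d,E=c
    u=cv2.undistortPoints(np.array([[p]],float),K,d)[0,0]
    return E[:3,3],E[:3,:3]@np.array([u[0],u[1],1])
def onz(c,p,z):
    o,v=ray(c,p); return o+v*(z-o[2])/v[2]
def tri(rs):
    A=0;b=0
    for o,v in rs:
        v=v/np.linalg.norm(v);P=np.eye(3)-np.outer(v,v);A=A+P;b=b+P@o
    return np.linalg.solve(A,b)
def proj(c,P):
    _,K,d,E=c;W=np.linalg.inv(E)
    return cv2.projectPoints(np.array(P,float).reshape(-1,3),cv2.Rodrigues(W[:3,:3])[0],W[:3,3],K,d)[0][:,0]
E
cat > a.py <<'E'
from h import *
C={}
for n in("top","side"):
    C[n]=cam(n)
    print(n,C[n][3][:3,3].round(3))
    for q in["rod_mid","tab","caliper","jaw","block_mid","tube_mid","jar","cup","rod"]:
        r=pinpoint(q,n)
        print(n,q,[(np.round(x["xy"],1).tolist(),round(x["conf"],2),onz(C[n],x["xy"],{"rod_mid":.0425,"block_mid":.0425,"tube_mid":.0425,"tab":.055}.get(q,0)).round(3)[:2].tolist()) for x in r[:3]])
cv2.imwrite("pics/1.png",np.vstack([C["top"][0],C["side"][0]]) if 0 else C["top"][0]);cv2.imwrite("pics/2.png",C["side"][0])
s=read_state();print(s["time"],s["eef_rot"],s["width"],s["ft_force"])
E
python3 a.py
```

```text
top [0.468 0.014 0.781]
top rod_mid [([136.9, 239.1], 0.56, [0.483, 0.277])]
top tab [([311.1, 228.4], 0.91, [0.564, -0.083])]
top caliper []
top jaw [([319.1, 231.3], 0.98, [0.567, -0.109])]
top block_mid [([198.5, 274.7], 0.67, [0.432, 0.133])]
top tube_mid [([188.3, 210.2], 0.95, [0.562, 0.181])]
top jar [([192.0, 140.8], 0.65, [0.732, 0.215])]
top cup [([308.2, 151.2], 0.87, [0.751, -0.061])]
top rod [([137.7, 239.0], 0.87, [0.485, 0.291])]
side [0.458 0.988 0.651]
side rod_mid [([294.5, 270.6], 0.65, [0.484, 0.286])]
side tab [([278.4, 172.4], 0.61, [0.564, -0.082])]
side caliper [([307.4, 179.7], 0.68, [0.488, -0.156])]
side jaw [([283.9, 182.9], 0.77, [0.551, -0.124])]
side block_mid [([323.7, 228.4], 0.96, [0.433, 0.131])]
side tube_mid [([261.6, 233.7], 0.62, [0.567, 0.178])]
side jar [([186.3, 249.8], 0.83, [0.73, 0.216])]
side cup [([207.3, 186.2], 0.76, [0.755, -0.062])]
side rod []
1.0 [ 8.44323366e-01 -5.35833978e-01  4.59845543e-05  6.56274510e-06] 0.08740133019123383 [0.86574037 0.05241654 0.55583278]
```

View pics/1.png

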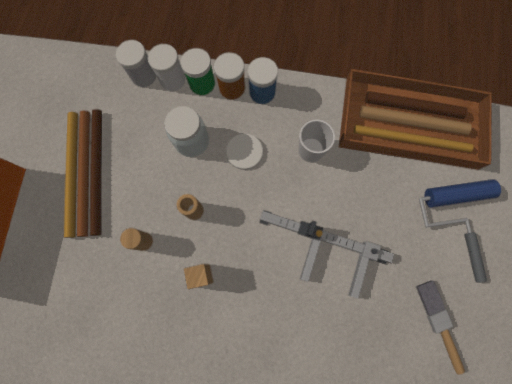

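View pics/2.png

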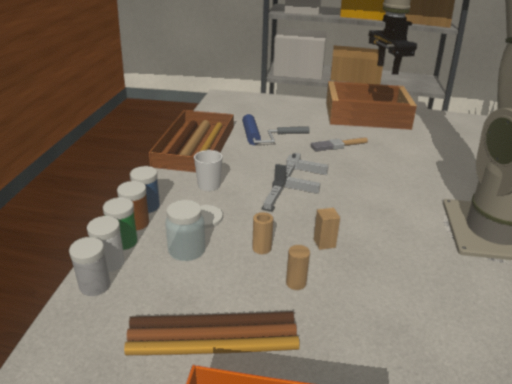

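The top view shows the rod at (132,239), tube at (188,206), block at (196,276), and the caliper beam running from (263,217) to (390,257). The moving jaw reaches to about (308,278) and the fixed jaw to about (357,293). The side view agrees: rod (297,268), tube (262,232), block (326,228). The caliper's yaw is about -17°. I'll turn the tool to match and move the wrist camera over the caliper.

Call:
carry_out(rows=[[-1,0,0,-0.4,-1],[-1,0,0,-0.4,-1],[-1,0,0,-0.4,-1],[-1,0,0,-0.4,-1],[-1,0,0,-0.4,-1],[-1,0,0,-0.4,-1],[-1,0,0,-0.4,-1],[-1,0,0,-0.4,-1],[-1,0,0,-0.4,-1],[-1,0,0,0,-0.5]])

```text
time: 1.83
ee_pos: [0.2658, -0.5648, 0.3486]
eef_rot: [0.991, -0.131, -0.001, -0.001]
ft_force: [0.3, 0.1, 0.8]
width: 0.087
```

```bash
cat > go.py <<'E'
import sys
from h import *
# go.py x y z yawdeg(world angle of tool x): shift in units along present tool axes, turn in units
def go(x,y,z,yaw=None):
    s=read_state();M=R.from_quat(s["eef_rot"]).as_matrix()
    d=M.T@(np.array([x,y,z])-s["ee_pos"])/.03
    a=np.degrees(np.arctan2(M[1,0],M[0,0]))
    print("pos",np.round(s["ee_pos"],4),"yaw",round(a,2),"tilt",np.round(M[:,2],3),"t",s["time"],"F",np.round(s["ft_force"],2),"w",round(s["width"],4))
    print("shift",d.round(2),"turn",None if yaw is None else round((a-yaw)/5,2))
if __name__=="__main__": go(*map(float,sys.argv[1:]))
E
python3 -c "
from h import *
print(np.round(camera_info('wrist')['tool_from_camera'],3),camera_info('wrist')['fx'],np.round(read_state()['joint_positions'],2))"
python3 go.py .5 -.13 .35 -17
```

```text
[[ 1.     0.     0.001  0.   ]
 [-0.001  0.969  0.247 -0.067]
 [-0.    -0.247  0.969 -0.149]
 [ 0.     0.     0.     1.   ]] 292.30719464215656 [ 1.18  0.31 -0.17  1.26  0.05  1.58  0.76]
pos [ 0.2658 -0.5648  0.3486] yaw -15.07 tilt [-0.001  0.002 -1.   ] t 1.8333 F [0.31 0.14 0.81] w 0.087
shift [  3.77 -16.03  -0.03] turn 0.39
```

Call:
carry_out(rows=[[-1,0.24,-1,0,0.1],[-1,0.24,-1,0,0.1],[-1,0.24,-1,0,0.1],[-1,0.24,-1,0,0.1],[-1,0.24,-1,0.2,0],[-1,0.24,-1,0.3,0],[-1,0.24,-1,0.3,0],[-1,0.24,-1,0.3,0],[-1,0.24,-1,0.3,0],[-1,0.24,-1,0.3,0],[-1,0.24,-1,0.3,0],[-1,0.24,-1,0.4,0],[-1,0.24,-1,0.4,0],[-1,0.24,-1,0.4,0],[-1,0.24,-0.7,0.4,0],[-1,0.2,-0.4,0.3,0],[-1,0,0,0,0]])

```text
time: 3.25
ee_pos: [0.5138, -0.1467, 0.2282]
eef_rot: [0.989, -0.15, 0.002, 0.003]
ft_force: [-0.3, 0.8, 0.1]
width: 0.0866
```

```bash
cat > b.py <<'E'
from h import *
import pickle
c=cam("wrist");pickle.dump(c,open("w1.pkl","wb"))
cv2.imwrite("pics/3.png",cv2.resize(c[0],(800,600),interpolation=cv2.INTER_CUBIC))
for q in["tab","caliper","jaw"]:
    print(q,[(np.round(x["xy"],1).tolist(),round(x["conf"],2),onz(c,x["xy"],{"tab":.055}.get(q,0)).round(4)[:2].tolist()) for x in pinpoint(q,"wrist")[:3]])
E
python3 b.py; python3 go.py .484 .282 .2 -17
```

```text
tab [([284.3, 113.4], 0.89, [0.5632, -0.0838]), ([281.9, 141.4], 0.69, [0.5527, -0.1111])]
caliper []
jaw [([283.9, 139.2], 0.74, [0.5592, -0.1143])]
pos [ 0.5127 -0.1514  0.2305] yaw -17.6 tilt [ 0.005 -0.009 -1.   ] t 3.45 F [-0.07  0.29  1.12] w 0.0872
shift [ -5.29 -13.49   0.89] turn -0.12
```

View pics/3.png

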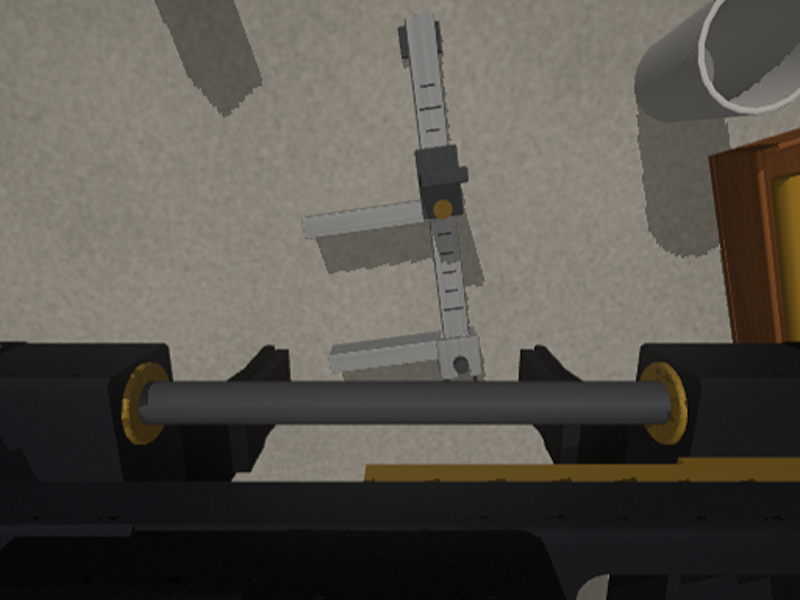

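The wrist view (800-px scale) shows the moving jaw's top from (303,236) to (425,222), the fixed jaw's upper face edge from (330,357) to (438,345), and the beam from (420,17) to (455,335). The tab and carriage are near (438,180).

```bash
cat > c.py <<'E'
from h import *
import pickle
c=pickle.load(open("w1.pkl","rb"))
f=lambda x,y,z:onz(c,(x*.64,y*.64),z)[:2]
bl=[f(408,17,.024),f(444,335,.024)];br=[f(434,17,.024),f(467,335,.024)]
for a,b in(bl,br):
    d=a-b;print("beam",a.round(4),b.round(4),"yaw",np.degrees(np.arctan2(-d[0],d[1])).round(2),)
for n,p,q in(("mov face",(305,238),(425,222)),("mov back",(303,218),(420,203)),("fix face",(330,358),(438,344)),("fix back",(330,372),(438,361))):
    a,b=f(*p,.03),f(*q,.03);d=b-a;print(n,a.round(4),b.round(4),"yaw",np.degrees(np.arctan2(d[1],d[0])).round(2))
E
python3 c.py
python3 - <<'E'
import cv2
im=cv2.imread('pics/3.png')[130:400,280:500];cv2.imwrite('pics/4.png',cv2.resize(im,None,fx=2.2,fy=2.2,interpolation=cv2.INTER_CUBIC))
E
```

```text
beam [0.5714 0.025 ] [ 0.532  -0.2025] yaw -9.81
beam [0.5884 0.0197] [ 0.5499 -0.2081] yaw -9.6
mov face [ 0.4531 -0.0953] [ 0.5429 -0.1107] yaw -9.74
mov back [ 0.4568 -0.0809] [ 0.5433 -0.0963] yaw -10.09
fix face [ 0.4388 -0.1918] [ 0.5254 -0.2063] yaw -9.51
fix back [ 0.4347 -0.2033] [ 0.5213 -0.2203] yaw -11.13
```

View pics/4.png

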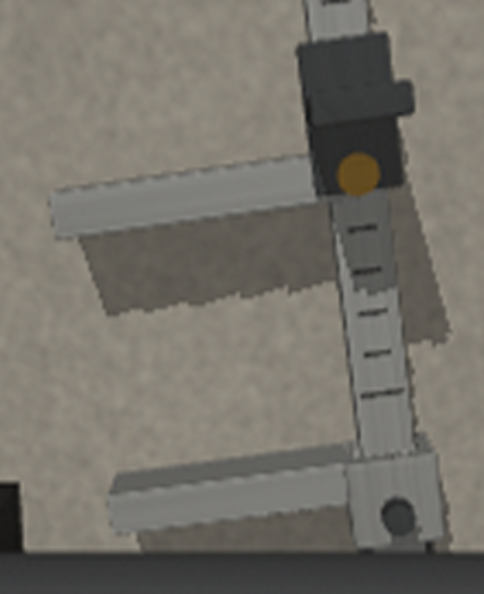

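Call:
carry_out(rows=[[-1,-0.35,-1,0,-0.4],[-1,-0.35,-1,0,-0.4],[-1,-0.35,-1,0,-0.4],[-1,-0.35,-1,0,-0.4],[-1,-0.3,-1,0,0],[-1,-0.3,-1,0,0],[-1,-0.3,-1,0,0],[-1,-0.3,-1,0,0],[-1,-0.3,-1,0,0],[-1,-0.3,-1,0,0],[-1,-0.2,-0.5,0,0],[-1,0,0,0,0],[-1,0,0,0,0],[-1,0,0,0,0]])

```text
time: 4.62
ee_pos: [0.4702, 0.189, 0.2345]
eef_rot: [0.996, -0.084, 0.011, 0.008]
ft_force: [0.1, 0.2, -0.2]
width: 0.0871
```

```bash
cat > d.py <<'E'
from h import *
import pickle
C={n:cam(n) for n in("wrist","top","side")};pickle.dump(C,open("w2.pkl","wb"))
rs=[]
for n in C:
    for q in["rod_mid","rod","block_mid","tube_mid"]:
        r=pinpoint(q,n)
        print(n,q,[(np.round(x["xy"],1).tolist(),round(x["conf"],2),onz(C[n],x["xy"],.0425 if "mid" in q else 0).round(4)[:2].tolist()) for x in r[:2]])
        if q=="rod_mid" and r: rs.append(ray(C[n],r[0]["xy"]))
print("tri",tri(rs).round(4))
E
python3 d.py; python3 go.py .484 .282 .2 -9.8
python3 - <<'E'
import pickle,sys
sys.path.insert(0,'.')
from h import *
C=pickle.load(open('w2.pkl','rb'))
cv2.imwrite('pics/5.png',C["wrist"][0])
c=C["top"]
a,b=onz(c,(265,217),.024),onz(c,(390,257),.024);d=a-b;print("top beam",a,b,np.degrees(np.arctan2(-d[0],d[1])))
o=np.array([.4903,-.1449]);t=np.radians(-9.7);X=np.array([np.cos(t),np.sin(t)]);Y=np.array([-X[1],X[0]])
P=[[*(o+x*X+y*Y),z] for x,y,z in[(.06,.18,.024),(.06,-.12,.024),(-.045,-.055,.03),(-.045,.0426,.03),(.06,.0726,.077)]]
p=proj(c,P);s=proj(C["side"],P)
im=np.hstack([cv2.resize(C[n][0][y:y+120,x:x+130],None,fx=3,fy=4 if 0 else 3,interpolation=cv2.INTER_CUBIC) for n,x,y in(("top",255,190),("side",240,130))])
for q,x0,y0,off in((p,255,190,0),(s,240,130,390)):
    for u,v in q: cv2.drawMarker(im,(int((u-x0)*3+off),int((v-y0)*3)),(0,0,255),0,10,1)
cv2.imwrite('pics/6.png',im)
E
```

```text
wrist rod_mid []
wrist rod [([247.2, 104.9], 0.93, [0.476, 0.2733])]
wrist block_mid [([226.7, 228.6], 0.82, [0.4255, 0.1316])]
wrist tube_mid [([336.6, 171.6], 0.73, [0.5675, 0.1797])]
top rod_mid [([137.5, 241.8], 0.42, [0.4778, 0.2746])]
top rod [([142.0, 240.9], 0.48, [0.482, 0.2799])]
top block_mid [([198.1, 276.8], 0.64, [0.428, 0.1329])]
top tube_mid []
side rod_mid [([297.3, 268.2], 0.59, [0.4792, 0.2776]), ([183.6, 247.6], 0.18, [0.7199, 0.2603])]
side rod []
side block_mid [([325.3, 228.8], 0.76, [0.4297, 0.1316])]
side tube_mid [([261.8, 233.5], 0.93, [0.567, 0.1774]), ([276.3, 175.0], 0.71, [0.5701, -0.0886])]
tri [0.4785 0.2753 0.0405]
pos [0.4703 0.1892 0.2342] yaw -9.6 tilt [ 0.02  -0.017 -1.   ] t 5.3667 F [-0.5  -0.15  0.04] w 0.0869
shift [-0.09 -3.14  1.1 ] turn 0.04
top beam [0.57667512 0.0155349  0.024     ] [ 0.53325077 -0.26508382  0.024     ] -8.796465024712292
```

View pics/5.png

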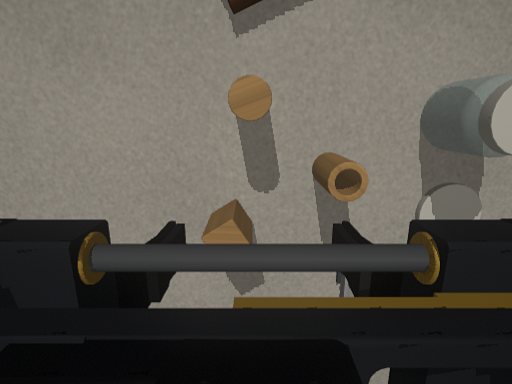

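View pics/6.png

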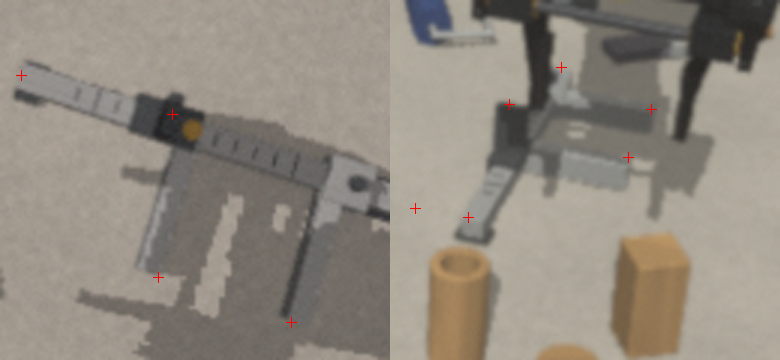

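The wrist view shows the solid-topped rod, with its top disc centred at (250,97) and about 43 px across. The tube with its bore is at (347,181) and the block at (228,222). In the overlay picture the caliper model matches both fixed cameras to about 2 px at the jaws.

```bash
python3 - <<'E'
import pickle
from h import *
C=pickle.load(open('w2.pkl','rb'));c=C["wrist"]
g=cv2.cvtColor(c[0],cv2.COLOR_BGR2HSV)
m=((g[...,1]>90)&(g[...,2]>70)).astype(np.uint8);m[:60]=0;m[140:]=0;m[:,:200]=0;m[:,300:]=0
n,l,s,ce=cv2.connectedComponentsWithStats(m);k=1+np.argmax(s[1:,4]);print(s[k],ce[k])
x,y,w,h,_=s[k]
p=onz(c,(x+w/2-.5,y+h/2-.5),.085);print("top centre",p.round(4),"dia",np.linalg.norm(onz(c,(x,y+h/2),.085)-onz(c,(x+w,y+h/2),.085)).round(4),"cam",c[3][:3,3].round(3))
E
python3 go.py .479 .277 .15 -9.7
```

```text
[ 228   75   44   46 1567] [249.58264199  97.52967454]
top centre [0.4799 0.2762 0.085 ] dia 0.0425 cam [0.478 0.258 0.382]
pos [0.4703 0.1892 0.2342] yaw -9.6 tilt [ 0.02  -0.017 -1.   ] t 5.3667 F [-0.5  -0.15  0.04] w 0.0869
shift [-0.26 -2.97  2.76] turn 0.02
```

Call:
carry_out(rows=[[-1,0,-0.6,0.4,0],[-1,-0.1,-0.6,0.5,0],[-1,0,-0.6,0.5,0],[-1,-0.1,-0.6,0.5,0],[-1,0,-0.4,0.4,0],[-1,0,-0.1,0.2,0],[-1,0,0,0,0],[-1,0,0,0,0]])

```text
time: 6.03
ee_pos: [0.4825, 0.2768, 0.1554]
eef_rot: [0.996, -0.086, 0.012, 0.008]
ft_force: [0.6, 0.2, 0.6]
width: 0.0871
```

```bash
python3 go.py .4793 .2765 .058 -9.7
```

```text
pos [0.4825 0.2768 0.1554] yaw -9.8 tilt [ 0.022 -0.017 -1.   ] t 6.0333 F [0.56 0.19 0.57] w 0.0871
shift [-0.18 -0.02  3.24] turn -0.02
```

Call:
carry_out(rows=[[-1,-0.1,0,0.5,0],[-1,-0.1,0,0.5,0],[-1,0,0,0.5,0],[-1,0,0,0.5,0],[-1,0,0,0.5,0],[-1,0,0,0.4,0],[-1,0,0,0.2,0],[-1,0,0,0.1,0],[-1,0,0,0,0],[-1,0,0,0,0]])

```text
time: 6.87
ee_pos: [0.4855, 0.2695, 0.064]
eef_rot: [0.996, -0.091, 0.018, 0.007]
ft_force: [0.7, -0.3, -0.3]
width: 0.0867
```

```bash
python3 go.py .4793 .2765 .058 -9.7
```

```text
pos [0.4855 0.2695 0.064 ] yaw -10.4 tilt [ 0.034 -0.017 -0.999] t 6.8667 F [ 0.73 -0.27 -0.33] w 0.0867
shift [-0.25 -0.19  0.19] turn -0.14
```

Call:
carry_out(rows=[[-1,-0.25,-0.3,0.2,0],[-1,0,0,0,0]])

```text
time: 7.03
ee_pos: [0.481, 0.2798, 0.0592]
eef_rot: [0.996, -0.091, 0.019, 0.007]
ft_force: [-1.5, 1.6, -0.2]
width: 0.0868
```

```bash
python3 go.py .4793 .2765 .058 -9.7
```

```text
pos [0.481  0.2798 0.0592] yaw -10.48 tilt [ 0.036 -0.017 -0.999] t 7.0333 F [-1.52  1.57 -0.22] w 0.0868
shift [-0.04  0.12  0.04] turn -0.16
```

Call:
carry_out(rows=[[-1,0,0.1,0,0],[1,0,0,0,0],[1,0,0,0,0],[1,0,0,0,0],[1,0,0,0,0],[1,0,0,0,0],[1,0,0,0,0]], force=15)

```text
time: 7.62
ee_pos: [0.4828, 0.2756, 0.0621]
eef_rot: [0.996, -0.092, 0.021, 0.006]
ft_force: [0.2, 0.3, 0.4]
width: 0.055
```

```bash
python3 go.py .4893 -.1508 .15 -9.7
```

```text
pos [0.4828 0.2756 0.0621] yaw -10.53 tilt [ 0.04  -0.016 -0.999] t 7.6167 F [0.16 0.31 0.44] w 0.055
shift [ 2.93 13.96 -2.69] turn -0.17
```

Call:
carry_out(rows=[[1,0,0,0,0],[1,0,0,0,0],[1,0,0,0,0],[1,0,0,0,0],[1,0,0,0,0]])

```text
time: 8.03
ee_pos: [0.4824, 0.2757, 0.0623]
eef_rot: [0.996, -0.092, 0.02, 0.006]
ft_force: [-0.5, 0.2, 1.6]
width: 0.043
```

```bash
python3 go.py .4893 -.1508 .15 -9.7
```

```text
pos [0.4824 0.2757 0.0623] yaw -10.52 tilt [ 0.039 -0.016 -0.999] t 8.0333 F [-0.46  0.2   1.57] w 0.043
shift [ 2.94 13.96 -2.68] turn -0.16
```

Call:
carry_out(rows=[[1,0,0,-0.7,0],[1,0,0,-1,0],[1,0,0,-1,0],[1,0,0,-1,0],[1,0,0,-0.3,0]])

```text
time: 8.45
ee_pos: [0.4753, 0.276, 0.1821]
eef_rot: [0.996, -0.091, 0.016, 0.008]
ft_force: [0.8, 1.0, -1.2]
width: 0.0432
```

```bash
python3 go.py .4893 -.1508 .18 -9.7
```

```text
pos [0.4753 0.276  0.1821] yaw -10.46 tilt [ 0.031 -0.02  -0.999] t 8.45 F [ 0.77  1.   -1.16] w 0.0432
shift [ 3.04 13.9   0.36] turn -0.15
```

Call:
carry_out(rows=[[1,0.2,0.6,0,0],[1,0.23,1,0,0],[1,0.23,1,0,0],[1,0.23,1,0,0],[1,0.23,1,0,0],[1,0.23,1,0,0],[1,0.23,1,0,0],[1,0.23,1,0,0],[1,0.23,1,0,0],[1,0.23,1,0,0],[1,0.23,1,0,0],[1,0.23,1,0,0],[1,0.2,0.8,0,0],[1,0.1,0.5,0,0]])

```text
time: 9.62
ee_pos: [0.4932, -0.1356, 0.1869]
eef_rot: [0.996, -0.087, 0.017, 0.007]
ft_force: [0.3, -0.2, -1.2]
width: 0.0429
```

```bash
python3 go.py .4893 -.1508 .11 -9.7
```

```text
pos [ 0.4932 -0.1356  0.1869] yaw -10.03 tilt [ 0.033 -0.017 -0.999] t 9.6167 F [ 0.28 -0.2  -1.17] w 0.0429
shift [-0.13  0.49  2.57] turn -0.07
```

Call:
carry_out(rows=[[1,-0.1,0.5,0.5,0],[1,0,0,1,0],[1,0,0,0.8,0],[1,0,0,0,0]])

```text
time: 9.95
ee_pos: [0.4889, -0.1592, 0.1149]
eef_rot: [0.996, -0.092, 0.018, 0.009]
ft_force: [-1.3, -0.5, -1.6]
width: 0.0431
```

```bash
python3 go.py .4893 -.1508 .063 -9.7
python3 - <<'E'
from h import *
im=[]
for n,x,y in(("top",255,170),("side",220,110)):
    c=cam(n); im.append(cv2.resize(c[0][y:y+130,x:x+130],None,fx=3,fy=3,interpolation=cv2.INTER_CUBIC))
cv2.imwrite("pics/7.png",np.hstack(im))
E
```

```text
pos [ 0.4889 -0.1592  0.1149] yaw -10.56 tilt [ 0.034 -0.021 -0.999] t 9.95 F [-1.29 -0.46 -1.57] w 0.0431
shift [-0.1  -0.3   1.72] turn -0.17
```

View pics/7.png

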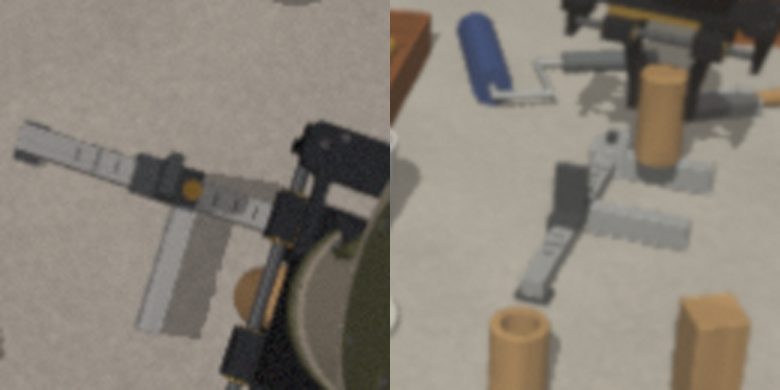

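The left half shows the rod hanging between the two jaws, its visible side near (257,295). The right half shows it upright above the gap at (660,120). Lowering it.

Call:
carry_out(rows=[[1,-0.05,-0.35,0.2,0],[1,0,0,0.7,0],[1,0,0,0.6,0],[1,0,0,0,0]])

```text
time: 10.38
ee_pos: [0.498, -0.1483, 0.0798]
eef_rot: [0.996, -0.09, 0.025, 0.01]
ft_force: [0.1, -0.6, -1.6]
width: 0.0425
```

```bash
python3 go.py .4893 -.1508 .063 -9.7
```

```text
pos [ 0.498  -0.1483  0.0798] yaw -10.36 tilt [ 0.048 -0.025 -0.999] t 10.3833 F [ 0.09 -0.6  -1.63] w 0.0425
shift [-0.3   0.13  0.55] turn -0.13
```

Call:
carry_out(rows=[[1,-0.3,0.05,0.4,0],[1,0,0,0.1,0]])

```text
time: 10.55
ee_pos: [0.4917, -0.1481, 0.0677]
eef_rot: [0.996, -0.09, 0.027, 0.011]
ft_force: [-1.2, -0.4, -1.6]
width: 0.043
```

```bash
python3 go.py .4893 -.1508 .063 -9.7
```

```text
pos [ 0.4917 -0.1481  0.0677] yaw -10.27 tilt [ 0.052 -0.026 -0.998] t 10.55 F [-1.2  -0.42 -1.61] w 0.043
shift [-0.07  0.1   0.16] turn -0.11
```

Call:
carry_out(rows=[[1,-0.05,0,0.15,0],[1,0,0,0.08,0],[1,0,0,0.05,0]])

```text
time: 10.8
ee_pos: [0.4937, -0.1483, 0.0632]
eef_rot: [0.995, -0.089, 0.03, 0.011]
ft_force: [0.4, -0.2, -1.0]
width: 0.0431
```

```bash
python3 go.py .4893 -.1508 .062 -9.7
```

```text
pos [ 0.4937 -0.1483  0.0632] yaw -10.23 tilt [ 0.057 -0.028 -0.998] t 10.8 F [ 0.43 -0.23 -1.  ] w 0.0431
shift [-0.13  0.11  0.04] turn -0.11
```

Call:
carry_out(rows=[[1,0,0,0.08,0],[1,0,0,0.05,0]])

```text
time: 10.97
ee_pos: [0.4953, -0.1491, 0.0619]
eef_rot: [0.995, -0.09, 0.031, 0.012]
ft_force: [-9.4, 1.3, 17.7]
width: 0.0433
```

```bash
python3 go.py .4893 -.1508 .062 -9.7
```

```text
pos [ 0.4953 -0.1491  0.0619] yaw -10.25 tilt [ 0.059 -0.03  -0.998] t 10.9667 F [-9.41  1.33 17.66] w 0.0433
shift [-0.19  0.09 -0.01] turn -0.11
```

Firm contact with the table (about 18 N). Releasing.

Call:
carry_out(rows=[[0.5,0,0,-0.03,0],[0.3,0,0,0,0],[0.1,0,0,0,0],[-0.2,0,0,0,0],[-0.5,0,0,0,0],[-1,0,0,0,0],[-1,0,0,0,0],[-1,0,0,0,0],[-1,0,0,0,0]])

```text
time: 11.72
ee_pos: [0.4975, -0.1495, 0.0651]
eef_rot: [0.995, -0.09, 0.032, 0.013]
ft_force: [1.1, 0.3, 0.3]
width: 0.0756
```

```bash
python3 go.py .4893 -.1508 .18 -9.7
```

```text
pos [ 0.4975 -0.1495  0.0651] yaw -10.25 tilt [ 0.062 -0.031 -0.998] t 11.7167 F [1.06 0.29 0.34] w 0.0756
shift [-0.01  0.17 -3.84] turn -0.11
```

Call:
carry_out(rows=[[-1,0.03,0,-0.5,0],[-1,0.06,0,-1,0],[-1,0.06,0,-1,0],[-1,0.06,0,-1,0],[-1,0,0,-0.5,0],[0,0.3,-1,0,0],[1,0.5,-1,0,0],[1,0.5,-1,0,0],[1,0.5,-0.7,0,0],[1,0,0,0,0]], force=10)

```text
time: 12.55
ee_pos: [0.5706, -0.0456, 0.1931]
eef_rot: [0.995, -0.093, 0.033, 0.013]
ft_force: [-0.7, 0.1, -0.1]
width: 0.0615
```

```bash
cat > e.py <<'E'
from h import *
import sys,pickle
k=sys.argv[1]
C={n:cam(n) for n in("wrist","top","side")};pickle.dump(C,open(k+".pkl","wb"))
for n in C:
    for q in["rod_mid","rod","tab","jaw"]:
        r=pinpoint(q,n)
        print(n,q,[(np.round(x["xy"],1).tolist(),round(x["conf"],2),onz(C[n],x["xy"],{"rod_mid":.0425,"tab":.055}.get(q,0)).round(4)[:2].tolist()) for x in r[:2]])
w=cv2.resize(C["wrist"][0][:260],(512,260))
im=np.vstack([w,np.hstack([cv2.resize(C[n][0][y:y+130,x:x+130],(256,256),interpolation=cv2.INTER_CUBIC) for n,x,y in(("top",255,170),("side",220,110))])])
cv2.imwrite("pics/"+k+".png",im)
E
python3 e.py 8; python3 go.py .570 -.034 .14 -9.7
```

```text
wrist rod_mid [([205.6, 285.0], 0.56, [0.5001, -0.1507])]
wrist rod [([208.8, 269.5], 0.59, [0.4987, -0.1548])]
wrist tab [([246.6, 222.5], 0.68, [0.5611, -0.0814])]
wrist jaw [([247.7, 231.6], 0.56, [0.5577, -0.1142])]
top rod_mid []
top rod []
top tab []
top jaw []
side rod_mid [([308.5, 165.9], 0.92, [0.4886, -0.1594])]
side rod [([302.1, 179.7], 0.65, [0.5028, -0.1527]), ([304.2, 168.1], 0.57, [0.5024, -0.2229])]
side tab [([275.3, 169.8], 0.93, [0.5742, -0.0941])]
side jaw [([282.4, 184.0], 0.92, [0.5547, -0.117])]
pos [ 0.5681 -0.0504  0.1927] yaw -10.95 tilt [ 0.061 -0.034 -0.998] t 13.3 F [-0.32 -0.47 -1.18] w 0.004
shift [-0.16 -0.59  1.74] turn -0.25
```

View pics/8.png

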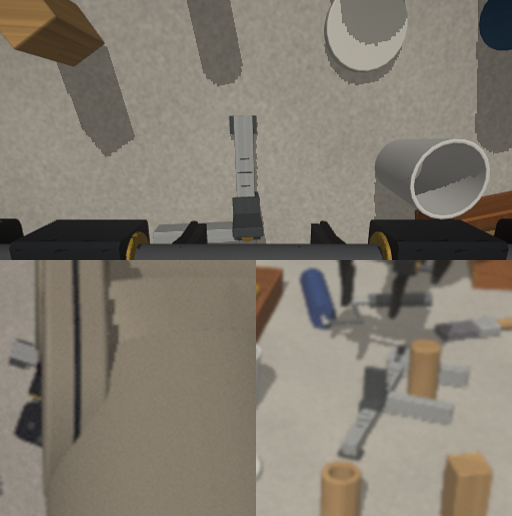

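The rod stands upright between the open jaws (lower right, about (425,370)), and the tab is dark at (375,385). The gripper is clear and shut. Going down behind the tab.

Call:
carry_out(rows=[[1,-0.1,-0.5,0.3,0.1],[1,-0.1,-0.3,1,0.1],[1,-0.1,0,1,0]])

```text
time: 13.55
ee_pos: [0.5727, -0.0276, 0.1277]
eef_rot: [0.994, -0.106, 0.038, 0.014]
ft_force: [-0.8, 0.8, -0.1]
width: 0.0006
```

```bash
python3 go.py .571 -.030 .058 -9.7
```

```text
pos [ 0.5727 -0.0276  0.1277] yaw -12.14 tilt [ 0.072 -0.036 -0.997] t 13.55 F [-0.75  0.77 -0.12] w 0.0006
shift [-0.22  0.05  2.31] turn -0.49
```

Call:
carry_out(rows=[[1,-0.1,0,1,-0.25],[1,-0.1,0,0.9,-0.25],[1,-0.05,0,0.3,0]])

```text
time: 13.8
ee_pos: [0.5686, -0.0275, 0.056]
eef_rot: [0.996, -0.083, 0.037, 0.014]
ft_force: [-0.7, 0.6, -0.4]
width: 0.0006
```

```bash
python3 go.py .566 -.06 .058 -9.7
```

```text
pos [ 0.5686 -0.0275  0.056 ] yaw -9.45 tilt [ 0.07  -0.035 -0.997] t 13.8 F [-0.69  0.56 -0.44] w 0.0006
shift [ 0.1   1.08 -0.04] turn 0.05
```

Call:
carry_out(rows=[[1,0,0.4,0,0],[1,0,0.4,0,0],[1,0,0.3,0,0],[1,0,0.1,0,0]])

```text
time: 14.13
ee_pos: [0.5621, -0.0661, 0.0578]
eef_rot: [0.996, -0.083, 0.036, 0.014]
ft_force: [-1.4, -0.4, 0.2]
width: 0.0002
```

```bash
cat > st.py <<'E'
from h import *
s=read_state();o=np.array([.4903,-.1449]);t=np.radians(-9.7);X=np.array([np.cos(t),np.sin(t)]);Y=np.array([-X[1],X[0]])
p=np.array(s["ee_pos"]);d=p[:2]-o;f=np.array(s["ft_force"])
M=R.from_quat(s["eef_rot"]).as_matrix()
print("t %.2f calx %.4f caly %.4f z %.4f Fx %.2f Fy %.2f Fz %.2f"%(s["time"],d@X,d@Y,p[2],f[:2]@X,f[:2]@Y,f[2]),"yaw %.1f"%np.degrees(np.arctan2(M[1,0],M[0,0])),M[:,2].round(3))
E
python3 st.py
```

```text
t 14.13 calx 0.0575 caly 0.0898 z 0.0578 Fx -1.34 Fy -0.65 Fz 0.22 yaw -9.5 [ 0.069 -0.035 -0.997]
```

Call:
carry_out(rows=[[1,0,0.15,0,0],[1,0,0.2,0,0],[1,0,0.2,0,0],[1,0,0.2,0,0]])

```text
time: 14.47
ee_pos: [0.5598, -0.0896, 0.0619]
eef_rot: [0.996, -0.084, 0.038, 0.014]
ft_force: [0.4, 2.7, -1.8]
width: 0.0007
```

```bash
python3 st.py
```

```text
t 14.47 calx 0.0592 caly 0.0662 z 0.0619 Fx -0.07 Fy 2.72 Fz -1.84 yaw -9.6 [ 0.074 -0.034 -0.997]
```

Call:
carry_out(rows=[[1,0,0.15,0.05,0],[1,0,0.15,0.05,0],[1,0,0.15,0.05,0],[1,0,0.12,0.05,0]])

```text
time: 14.8
ee_pos: [0.5587, -0.108, 0.0578]
eef_rot: [0.996, -0.083, 0.04, 0.013]
ft_force: [-0.6, 3.0, 2.6]
width: 0.0004
```

```bash
python3 st.py
```

```text
t 14.80 calx 0.0612 caly 0.0479 z 0.0578 Fx -1.12 Fy 2.83 Fz 2.59 yaw -9.5 [ 0.078 -0.033 -0.996]
```

Call:
carry_out(rows=[[1,0,0.09,0,0],[1,0,0.09,0,0],[1,0,0.09,0,0]])

```text
time: 15.05
ee_pos: [0.5573, -0.1165, 0.0576]
eef_rot: [0.996, -0.083, 0.04, 0.013]
ft_force: [0.5, 2.4, 1.1]
width: 0.0003
```

```bash
python3 st.py
```

```text
t 15.05 calx 0.0613 caly 0.0392 z 0.0576 Fx 0.09 Fy 2.49 Fz 1.14 yaw -9.5 [ 0.078 -0.033 -0.996]
```

Call:
carry_out(rows=[[1,0,0.05,0,0],[1,0,0.05,0,0]])

```text
time: 15.22
ee_pos: [0.5569, -0.1192, 0.0576]
eef_rot: [0.996, -0.083, 0.04, 0.013]
ft_force: [1.2, 8.3, 0.7]
width: 0.0005
```

```bash
python3 st.py; python3 e.py 9
```

```text
t 15.22 calx 0.0613 caly 0.0365 z 0.0576 Fx -0.23 Fy 8.41 Fz 0.73 yaw -9.5 [ 0.078 -0.032 -0.996]
wrist rod_mid []
wrist rod []
wrist tab []
wrist jaw []
top rod_mid []
top rod []
top tab []
top jaw [([311.0, 150.8], 0.44, [0.7527, -0.067])]
side rod_mid [([305.9, 162.6], 0.65, [0.4973, -0.1776])]
side rod [([305.8, 175.1], 0.7, [0.4945, -0.1816])]
side tab [([283.0, 165.7], 0.94, [0.5567, -0.1217]), ([326.4, 230.8], 0.41, [0.4275, 0.1562])]
side jaw [([288.1, 173.7], 0.79, [0.5455, -0.1787])]
```

View pics/9.png

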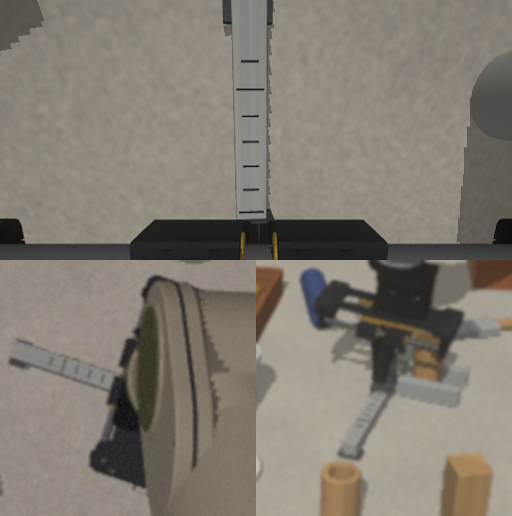

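In the side view the rod is enclosed between the moving and fixed jaws at (428,355). The push force jumped from 2.5 to 8.4 N, which is about 6 N of nip plus drag. Checking the force now it has settled.

```bash
python3 st.py
```

```text
t 15.97 calx 0.0613 caly 0.0365 z 0.0576 Fx -0.07 Fy 5.80 Fz 1.30 yaw -9.5 [ 0.078 -0.032 -0.996]
```

Call:
carry_out(rows=[[1,0,0.04,0,0],[1,0,0.03,0,0]])

```text
time: 16.13
ee_pos: [0.5569, -0.1193, 0.0577]
eef_rot: [0.996, -0.082, 0.04, 0.012]
ft_force: [0.0, 5.5, 1.4]
width: 0.0005
```

```bash
python3 st.py
```

```text
t 16.13 calx 0.0613 caly 0.0365 z 0.0577 Fx -0.89 Fy 5.44 Fz 1.37 yaw -9.4 [ 0.079 -0.03  -0.996]
```

Call:
carry_out(rows=[[1,0,0.05,0,0],[1,0,0.06,0,0],[1,0,0.06,0,0]])

```text
time: 16.38
ee_pos: [0.5568, -0.1194, 0.0578]
eef_rot: [0.996, -0.08, 0.041, 0.009]
ft_force: [1.5, 9.0, 0.0]
width: 0.0005
```

```bash
python3 st.py
```

```text
t 16.38 calx 0.0612 caly 0.0364 z 0.0578 Fx -0.07 Fy 9.07 Fz 0.05 yaw -9.1 [ 0.08  -0.025 -0.997]
```

9 N of push means a nip of about 6.5 N. Backing off in +y, then up.

Call:
carry_out(rows=[[1,0,-0.3,0,0],[1,0,-0.6,0,0],[1,0,-0.6,0,0],[1,0,0,-0.8,0],[1,0,0,-1,0],[1,0,0,-1,0],[1,0,-0.8,-1,0],[1,0,-1,-0.6,0],[1,0,-0.7,0,0],[1,0,0,0,0],[1,0,0,0,0]])

```text
time: 17.3
ee_pos: [0.5638, 0.0022, 0.1916]
eef_rot: [0.996, -0.085, 0.039, 0.014]
ft_force: [-0.2, -0.6, 0.1]
width: 0.0008
```

```bash
python3 st.py; python3 e.py 10
python3 - <<'E'
from h import *
import pickle
C=pickle.load(open("10.pkl","rb"))
a=cv2.resize(C["wrist"][0][130:250,170:330],(640,480),interpolation=cv2.INTER_CUBIC)
b=cv2.resize(C["side"][0][130:230,250:350],(400,400) if 0 else (480,480),interpolation=cv2.INTER_CUBIC)
cv2.imwrite("pics/11.png",cv2.resize(np.hstack([a,b]),None,fx=.71,fy=.71))
E
```

```text
t 17.30 calx 0.0477 caly 0.1574 z 0.1916 Fx -0.12 Fy -0.62 Fz 0.10 yaw -9.7 [ 0.074 -0.035 -0.997]
wrist rod_mid []
wrist rod []
wrist tab []
wrist jaw []
top rod_mid []
top rod []
top tab []
top jaw []
side rod_mid [([309.8, 163.9], 0.87, [0.4859, -0.1722])]
side rod [([309.3, 176.2], 0.72, [0.484, -0.1773])]
side tab [([283.4, 163.3], 0.92, [0.5572, -0.1358])]
side jaw [([288.9, 174.7], 0.84, [0.5426, -0.1734])]
```

View pics/11.png

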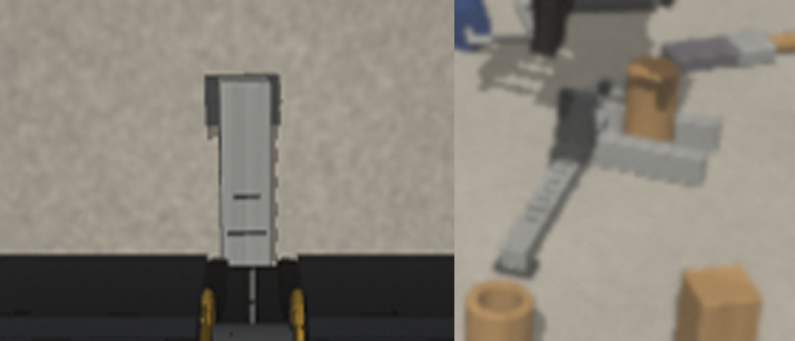

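The side view shows the rod upright, held between the moving jaw (front) and the fixed jaw (behind) at (652,100), with the gripper away. I'll take one wrist view from above to check the contact.

Call:
carry_out(rows=[[1,0,0,-1,0],[1,0,0,-1,0],[1,-0.2,1,0,0],[1,-0.3,1,0,0],[1,-0.3,1,0,0],[1,-0.3,1,0,0],[1,-0.3,1,0,0],[1,-0.3,1,0,0],[1,-0.2,0.7,0,0],[1,0,0,0,0],[1,0,0,0,0]])

```text
time: 18.97
ee_pos: [0.4648, -0.1907, 0.254]
eef_rot: [0.996, -0.083, 0.039, 0.014]
ft_force: [1.3, 1.0, 0.2]
width: 0.0002
```

```bash
python3 st.py; python3 e.py 12
python3 - <<'E'
from h import *
import pickle
C=pickle.load(open("12.pkl","rb"))
cv2.imwrite("pics/13.png",cv2.resize(C["wrist"][0][60:240,180:420],(800,600),interpolation=cv2.INTER_CUBIC))
E
```

```text
t 18.97 calx -0.0174 caly -0.0495 z 0.2540 Fx 1.08 Fy 1.19 Fz 0.17 yaw -9.4 [ 0.076 -0.034 -0.997]
wrist rod_mid [([266.3, 157.9], 0.7, [0.4948, -0.1762])]
wrist rod [([263.9, 154.8], 0.64, [0.4957, -0.1782])]
wrist tab [([311.6, 115.2], 0.61, [0.5535, -0.1345])]
wrist jaw [([299.2, 139.6], 0.76, [0.5469, -0.1661])]
top rod_mid [([198.2, 278.7], 0.72, [0.4243, 0.132]), ([350.6, 266.4], 0.6, [0.4995, -0.1774])]
top rod [([345.6, 268.1], 0.65, [0.4959, -0.1779])]
top tab [([334.3, 237.0], 0.63, [0.5537, -0.1337])]
top jaw [([340.1, 241.2], 0.67, [0.5529, -0.1588])]
side rod_mid [([309.0, 166.8], 0.71, [0.4869, -0.1544])]
side rod [([305.6, 174.2], 0.53, [0.4954, -0.1868])]
side tab [([282.2, 162.5], 0.91, [0.561, -0.1397])]
side jaw [([288.0, 170.7], 0.79, [0.5478, -0.1965])]
```

View pics/13.png

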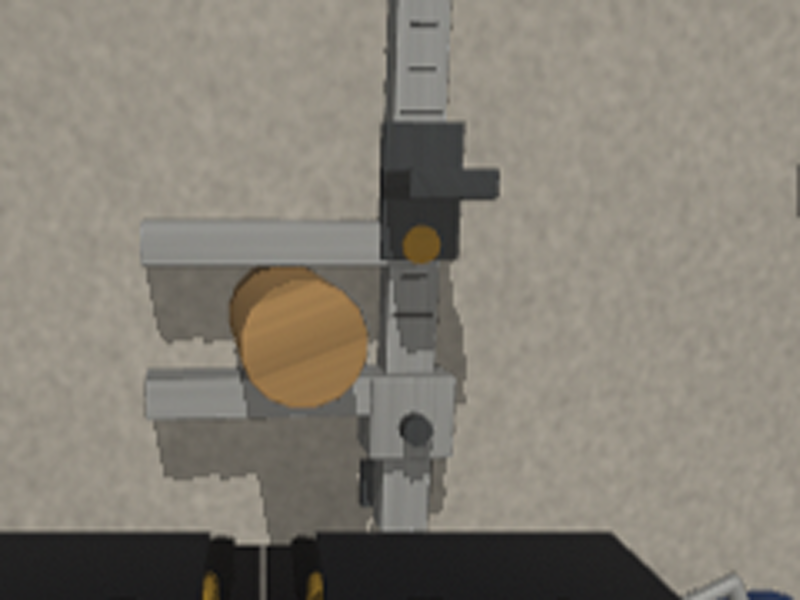

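The rod is in contact with the moving face (row 264) and reaches the fixed jaw (row 374). The jaws look parallel. I'll check the gap in numbers before handing in.

Run:
```python
from h import *
import pickle
c=pickle.load(open("12.pkl","rb"))["wrist"]
f=lambda x,y:onz(c,(180+x*.3-.35,60+y*.3-.35),.03)[:2]
m=[f(146,264),f(380,264)];k=[f(147,371),f(245,371)]
d=m[1]-m[0];d/=np.linalg.norm(d);n=np.array([-d[1],d[0]])
print("mov yaw",np.degrees(np.arctan2(d[1],d[0])),"fix yaw",np.degrees(np.arctan2(*(k[1]-k[0])[::-1])),"gap",[(m[0]-q)@n for q in k])
print(read_state()["ft_force"])
```

```text
mov yaw -9.77884353608992 fix yaw -10.285475830238832 gap [np.float64(0.040383376760212183), np.float64(0.0407162139547617)]
[0.57041529 0.61161195 0.14627733]
```

```bash
python3 -c "
from bench import *
print(close_job())"
```

```text
the job is handed in; nothing more can be done
None
```

The rod is upright between the caliper jaws and nipped. The job was handed in at about 20 s of the 72 s allowed, with the gripper holding and touching nothing.

**What I did:** I picked up the solid rod, which measured 43 mm between the fingers, and stood it on the table between the open jaws. After letting go, I pushed the thumb tab from behind with shut fingers until the push levelled off at about 9 N. Taking off the 2.5 N drag leaves a nip of about 6.5 N. Then I backed off.

**Last checks:**
- **Contact:** the wrist and side views show the rod upright against the moving jaw and reaching the fixed jaw.
- **Tilt:** the jaws read as parallel (-9.8° and -10.3°, within reading error).
- **Other objects:** I steered clear of them throughout and felt no unexpected contact. I did not measure them again at the end.

**What disagreed or stayed uncertain:**
- **Gap:** the gap I read from the picture was about 40.5 mm against the 43 mm rod. I put this down to edge-reading and calibration error.
- **Nip after backing off:** I could only measure the force while pushing. It may have relaxed towards the carriage's drag of about 2.5 N, below the 3–9 N good range.
- **Tool tilt:** the tool slowly tilted by 3–5° over the moves. The rod still settled upright.
- **Set-down force:** the rod met the table at about 18 N.

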